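# Turn a spoked valve wheel until its stem points up

### The job

Set the selector valve to its upper port: push the spokes of its hand wheel round with the fingers only, one spoke after another as needed, until the stem (the one spoke without a ball) points straight up, and leave the wheel standing so. Push gently and do not grip the wheel, and leave the other things on the bench where they are.

Things in the scene. Friction and masses are not known exactly. Their poses are not given: they have to be found in the camera images.
- valve: Selector valve on a pedestal, bolted to the bench, bare metal, with three flanged ports (up, left, right). Origin: centre of the underside of its base plate (140 x 170 x 12 mm) on the bench; its x axis is level and points away from the robot along the wheel's axis (yaw within 0.35 rad of straight ahead), z up. Its housing begins 65 mm behind the wheel's plane.
- upper_port (a point): Mouth of the valve's upper port, its highest point: 226 mm above the bench, 107 mm behind the wheel's plane; flange 38 mm across.
- wheel: The valve's hand wheel, upright, on the robot's side of the valve: five bare steel spokes 72 degrees apart in one plane, no rim. Origin: centre of its hub (44 mm across, 26 mm thick), on the axis, 150 mm above the bench, 85 mm in front of the valve's origin. It turns about its x axis (the valve's x axis); its z axis points along the stem. At the start the stem is 100 to 180 degrees from upright, to either side.
- ball_end (a point): Centre of the ball, 20 mm across, on the spoke next to the stem (clockwise seen from the robot), 92 mm from the axis. Four spokes are alike: round bars 12 mm thick with such a ball, ending 102 mm from the axis. The wheel can turn either way, three quarters of a turn or more, with a steady friction of 0.12 N m (1 to 3 N at a spoke); no spring or detent; it stays where it is left.
- stem_tip (a point): End of the stem, the fifth spoke and the only one without a ball: a bar 12 mm thick, a collar 18 mm across 80 mm from the axis, then a slim bare rod 8 mm thick. The point is 110 mm from the wheel's axis, along the wheel's z axis.
- vial: Bystander: small screw-cap bottle, 34 mm across, 70 mm tall, standing in front of the valve. Origin: centre of its underside.
- gauge: Bystander: vacuum gauge head, an upright cylinder 45 mm across, 102 mm tall, standing in front of the valve. Origin: centre of its underside.
- clamp_ring: Bystander: open hinged metal clamp ring lying flat, 60 x 84 x 16 mm. Origin: centre of its underside.
- seal_ring: Bystander: black centring ring lying flat, 43 mm across, 8 mm high. Origin: centre of its underside.
- spanner: Bystander: combination spanner lying flat, 25 x 162 x 7 mm. Origin: centre of its underside.
- blank: Bystander: round metal blank flange lying flat, 55 mm across, 17 mm high. Origin: centre of its underside.

How it is judged:
By the outcome, as a careful person would: the job done as asked, in the order asked, and still so for the second after the job is handed in, with the robot touching nothing.
It also fails if it takes over 72 s, if anything falls off the work surface, if the arm or the gripper's body presses on something with over 40 N, if the wrist force passes 120 N, or if a joint passes its speed limit or range.

### The arm

A 6-joint arm with a two-finger parallel gripper is mounted at the origin on a cart in front of the work surface, level with it; the furniture and walls round the work are solid. World frame = base frame: x ahead of the robot, y to its left, z up, the work surface at z = 0. Lengths are in mm, angles in rad, forces in N, time in s.
With the tool pointing down it reaches from about 300 to 750 mm from the base axis. Payload 8.5 kg.
Tool frame: the origin (TCP) lies between the finger pads; the fingertips stand 17 mm ahead of it and the grasp point (between the pads) lies 2 mm behind it (robot.tip_reach is the distance from the TCP to the fingertips, in mm); x points along the fingers, z is the direction in which the jaws open and shut, and the axes are right-handed (so a half turn about x gives the same grasp; the last joint's range is limited). The gripper opens to 85 mm and grips with 20 to 120 N. Pads are 22 mm wide; open, the fingers measure 114 mm over their backs; the gripper's body (76 mm by 85 mm) begins 54 mm behind the grasp point. The pads swing forward as they close: fully open they stand 13 mm farther back than shut.
Start: joints at [1.029, 0.381, 1.297, -0, 1.464, -0.215], TCP at [176.549, 520.875, 248.322] pointing down, gripper open.
Joint ranges: [-3.11, 3.11], [-0.89, 2.33], [0.22, 2.48], [-1.42, 4.56], [0.17, 2.85], [-2.88, 2.88]. Speed limits (rad/s): [2.39, 2.39, 3.14, 3.14, 3.14, 3.14].

### API

Orientations are given as a 3x3 rotation matrix whose columns are the frame's x, y, z axes.
In Python, from bench import robot gives the robot as it stands.
- The arm moves only by the tool step_arm, never from a script. Its argument "motion" is a list of rows, each a list of 2 entries, a list of its own where there are three numbers: the shift along the tool's x, y, z in mm, then the turn about the tool's x in degrees. In form: [[[tx, ty, tz], twist], ...]. A call has 1 to 12 rows; each row is the pose to reach, as a shift and turn from the pose commanded when the call began, along the tool's axes at that moment; what a row does not reach only later rows make up. A row lasts 1/12 s, in which the tool goes at most 41.7 mm and 7.16 degrees, less where a joint would pass 70% of its speed; a pose out of reach is approached as far as the arm can. A call with a gripper value outside its range is refused whole. "hand" is the closure, from 0 (fully open) to 1 (shut), set as the call begins (left out, the last holds). The fingers move at their own pace and stop on an object; the grip force is fixed at half the most. Time passes only in rows, so rows that repeat a pose let the fingers close. It gives the time, the measured TCP pose, the force and the opening at its end, in the units of the state.
- robot.sense(): the state, without advancing time (a new reading comes with each control period).
- robot.snapshot(name): name is "scene" or "top" or "wrist"; returns a dict with "frame" (420x560x3 uint8, red, green, blue), "camera_matrix" (3x3 intrinsics, pixels), "k1" (the pictures are not rectified: a ray, as slopes to the right and down, at radius r is drawn at 1 + k1 r^2 times it, then the intrinsics apply), "rvec" (rotation vector, rad) and "tvec" (3), from world to camera coordinates, as OpenCV has them; the wrist camera has in their place "hand_eye" (4x4, takes a point from camera to tool coordinates, whose origin is the TCP and whose axes are the tool frame's). Camera axes: x right, y down, z forward; pixel columns grow to the right and rows downward; lengths in mm; the calibration is good to about 2 mm. A picture is of the moment at which its call begins: read the wrist's pose just before it. There is no depth.
- robot.hand_in(): hands the job in, once; it reports no verdict.
The state is a dict: "time_s": time; "qpos": joint angles; "qd": joint speeds; "joint_efforts": joint torques, N m; "tool_pos": TCP position; "eef_rot": TCP orientation; "force": force on the tool from outside, world axes, zero at the start; "ft_torque": the same for the moment, N m; "grip_width": finger opening in mm.
Only numpy, scipy, OpenCV 4.12 (cv2) and the standard library are available. Lean on these libraries where they do the work, as an engineer would, in place of code of your own. Each camera call takes 0.05 s, during which the arm holds its last target. There are 200 camera calls.

## Working session

There is one attempt and no reset: what is moved stays moved. The work goes in short steps, Python scripts to look and compute and a tool call to move; the robot and the scene stay as the last step left them, time stands still between calls to the robot, and variables do not carry over. Pictures are saved under pics/ and viewed, about 8 in all and at most 12, crops included, and the job is handed in when it is done.

Besides the shell and the picture viewer there is one more tool, called after "Request:" by a JSON object that holds its "fn" and its "kwargs". step_arm: Moves the arm, as the interface text tells. Its arguments: {"type":"object","properties":{"motion":{"type":"array","items":{"type":"array"}},"hand":{"type":"number"}},"required":["motion"]}

```bash
ls; mkdir -p pics
cat > h.py <<'E'
import numpy as np, cv2
from bench import robot
def snap(n,fn):
    s=robot.sense(); d=robot.snapshot(n)
    cv2.imwrite('pics/'+fn+'.png',d['frame'][:,:,::-1])
    K=np.array(d['camera_matrix'])
    if n=='wrist':
        T=np.eye(4);T[:3,:3]=s['eef_rot'];T[:3,3]=s['tool_pos'];M=T@np.array(d['hand_eye'])
    else:
        R=cv2.Rodrigues(np.array(d['rvec'],float))[0];M=np.eye(4);M[:3,:3]=R.T;M[:3,3]=-R.T@np.array(d['tvec']).ravel()
    np.savez('pics/'+fn+'.npz',K=K,k1=d['k1'],M=M)
def ray(fn,u,v):
    c=np.load('pics/'+fn+'.npz');K=c['K'];M=c['M']
    p=cv2.undistortPoints(np.array([[[u,v]]],float),K,np.array([float(c['k1']),0,0,0]))[0,0]
    d=M[:3,:3]@np.array([p[0],p[1],1]);return M[:3,3],d/np.linalg.norm(d)
def proj(fn,P):
    c=np.load('pics/'+fn+'.npz');M=np.linalg.inv(c['M']);rv=cv2.Rodrigues(M[:3,:3])[0]
    return cv2.projectPoints(np.array(P,float).reshape(-1,3),rv,M[:3,3],c['K'],np.array([float(c['k1']),0,0,0]))[0][:,0]
def plane(fn,u,v,p0,n):
    o,d=ray(fn,u,v);n=np.array(n,float);return o+d*(((np.array(p0)-o)@n)/(d@n))
def tri(*obs):
    A=np.zeros((3,3));b=np.zeros(3);L=[]
    for f,u,v in obs:
        o,d=ray(f,u,v);Q=np.eye(3)-np.outer(d,d);A+=Q;b+=Q@o;L.append((o,d))
    p=np.linalg.solve(A,b);return p,[np.linalg.norm(np.cross(p-o,d)) for o,d in L]
E
python3 - <<'E'
from h import *
np.set_printoptions(precision=3,suppress=True)
print(robot.sense())
for n in('scene','top'): snap(n,n+'0'); print(np.load(f'pics/{n}0.npz')['M'])
a=cv2.imread('pics/scene0.png')
cv2.imwrite('pics/s0big.png',cv2.resize(a,(800,600)))
E
```

```text
pics
{'time_s': 0.0, 'qpos': array([ 1.029,  0.381,  1.298, -0.   ,  1.464, -0.215]), 'qd': array([-0.001,  0.001, -0.002, -0.001, -0.   ,  0.001]), 'joint_efforts': array([  0.   , -44.847, -23.128,  -0.   ,   0.005,   0.   ]), 'tool_pos': array([176.41 , 520.641, 247.701]), 'eef_rot': array([[-0.001, -0.947,  0.321],
       [-0.001,  0.321,  0.947],
       [-1.   ,  0.   , -0.001]]), 'force': array([ 0.195, -0.372, -0.044]), 'ft_torque': array([ 0.02 , -0.046,  0.006]), 'grip_width': 85.19601069890399}
[[  -0.407    0.378   -0.831 1385.539]
 [   0.913    0.191   -0.36   460.045]
 [   0.023   -0.906   -0.423  601.198]
 [   0.       0.       0.       1.   ]]
[[   0.037   -0.972    0.23   288.276]
 [  -0.999   -0.036    0.006   85.783]
 [   0.003   -0.23    -0.973 1136.237]
 [   0.       0.       0.       1.   ]]
```

View pics/scene0.png

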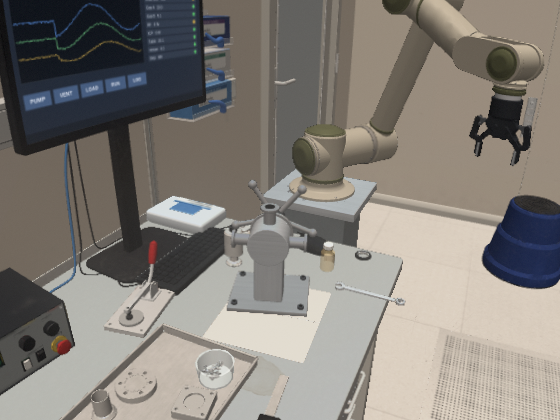

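View pics/top0.png

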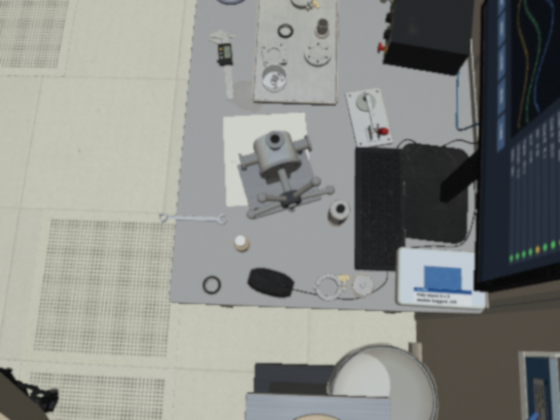

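The scene view shows the valve from behind at (268,250). The top view shows the wheel hub near (290,198), the gauge at (339,211), the vial at (241,243) and the spanner on the left. Next I'll enlarge both.

Run:
```python
import cv2,numpy as np
a=cv2.imread('pics/scene0.png')[165:315,215:315];b=cv2.imread('pics/top0.png')[115:265,220:370-50+40]
f=lambda i:cv2.resize(i,None,fx=4,fy=4,interpolation=cv2.INTER_CUBIC)
c=np.hstack([f(a),f(b)]);print(c.shape);cv2.imwrite('pics/c0.png',c[:,:800] if c.shape[1]<=800 else cv2.resize(c,(800,int(c.shape[0]*800/c.shape[1]))))
```

```text
(600, 960, 3)
```

View pics/c0.png

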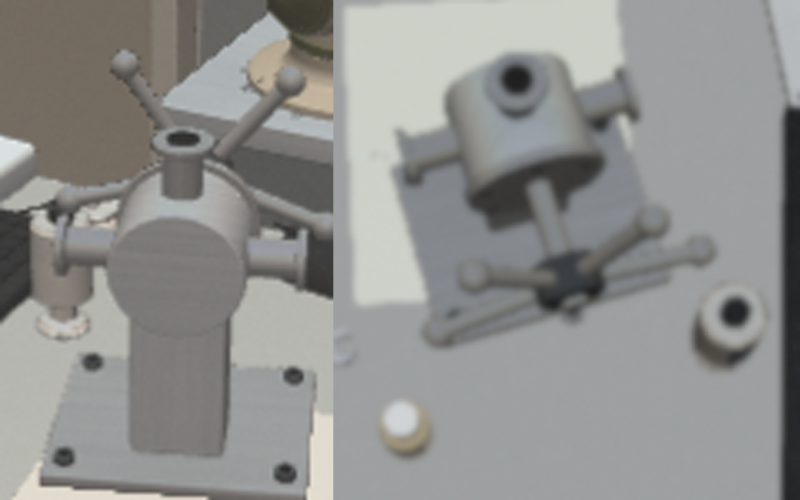

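The four balls are visible in both views: two up and two lower on each side. So the stem hangs nearly straight down. I'll triangulate.

```bash
cat >> h.py <<'E'
np.set_printoptions(precision=3,suppress=True)
E
python3 - <<'E'
from h import *
k=10/3
S=lambda x,y:('scene0',215+x/k,165+y/k)
T=lambda x,y:('top0',220+(x-333.3)/k,115+y/k)
B=[]
for s,t in [((125,64),(652,220)),((291,80),(474,275)),((65,200),(700,250)),((330,225),(438,330))]:
    p,e=tri(S(*s),T(*t));B.append(p);print(p,e)
B=np.array(B)
P,e=tri(S(182,140),T(516,80));print('port',P,e)
n=np.linalg.svd(B-B.mean(0))[2][2];print('n',n)
# fit circle centre in plane: level axis
A=np.c_[2*B,np.ones(4)]
yaw=np.arctan2(n[1]*np.sign(n[0]),n[0]*np.sign(n[0]));print('yaw',yaw)
ax=np.array([np.cos(yaw),np.sin(yaw),0]);ly=np.array([-np.sin(yaw),np.cos(yaw),0])
m=B.mean(0);x=np.c_[(B-m)@ly,B[:,2]]
c=np.linalg.lstsq(np.c_[2*x,np.ones(4)],(x**2).sum(1),rcond=None)[0]
C=m+ly*c[0];C[2]=c[1];print('centre',C,'r',np.sqrt(c[2]+c[0]**2+c[1]**2))
print(np.degrees(np.arctan2(-(x-c[:2])[:,0],(x-c[:2])[:,1])))
for f in ((735,310),):print('gauge top',plane(*T(*f),[0,0,102],[0,0,1]))
print('vial top',plane(*T(400,417),[0,0,70],[0,0,1]))
print('spanner',plane('top0',222,218,[0,0,7],[0,0,1]),'seal',plane('top0',212,284,[0,0,8],[0,0,1]),'mouse',plane('top0',270,282,[0,0,30],[0,0,1]),'ring',plane('top0',328,287,[0,0,16],[0,0,1]))
E
```

```text
[569.103  30.34  225.856] [np.float64(0.36160310666113876), np.float64(0.3616031066611678)]
[533.514 132.537 220.823] [np.float64(1.0533094523948952), np.float64(1.053309452394824)]
[582.569  -8.285 122.823] [np.float64(0.8771991067418599), np.float64(0.8771991067418321)]
[524.093 160.34  116.122] [np.float64(2.437270256721906), np.float64(2.4372702567218694)]
port [653.488 112.37  223.358] [np.float64(0.2623781543175055), np.float64(0.26237815431753037)]
n [0.945 0.328 0.001]
yaw 0.33420644304377156
centre [552.82   77.292 147.221] r 93.52552841066138
[  32.292  -38.488  105.072 -109.489]
gauge top [548.621 -32.691 102.   ]
vial top [475.93  183.304  70.   ]
spanner [537.989 234.305   7.   ] seal [383.086 247.158   8.   ] mouse [390.64  114.764  30.   ] ring [385.429 -16.197  16.   ]
```

Triangulation gives hub centre (553, 77, ~149), yaw 0.334 and radius 93.5. The stem is at about 177° and the balls at +32, +105, −38 and −110° (clockwise positive). These match the sizes given.

The tool can only point down, so I'll close the fingers, keep them in the wheel plane and push counter-clockwise from the right side. First I raise the arm, twist and close.

Request:
{"fn": "step_arm", "kwargs": {"motion": [[[-20,0,0],-7],[[-40,0,0],-14],[[-60,0,0],-21],[[-70,0,0],-28],[[-70,0,0],-35],[[-70,0,0],-38],[[-70,0,0],-38],[[-70,0,0],-38]], "hand": 1}}

```text
time_s: 0.77
tool_pos: [176.5, 520.8, 318.0]
eef_rot: [[-0.0, -0.945, -0.328], [-0.001, -0.328, 0.945], [-1.0, 0.001, -0.0]]
force: [-0.1, -0.3, -0.5]
grip_width: -0.1
```

```bash
cat >> h.py <<'E'
C=np.array([552.8,77.3,149.]);YAW=.334
AX=np.array([np.cos(YAW),np.sin(YAW),0]);LY=np.array([-np.sin(YAW),np.cos(YAW),0])
def here():
    s=robot.sense();d=s['tool_pos']-C
    print('t',s['time_s'],'ax,right,tip_up',d@AX,-d@LY,d[2]-robot.tip_reach,'F ax,right,up',s['force']@AX,-s['force']@LY,s['force'][2],'w',s['grip_width'],s['qpos'])
    return s
def to(ax,right,up):
    s=here();P=C+AX*ax-LY*right+np.array([0,0,up+robot.tip_reach]);print('shift',s['eef_rot'].T@(P-s['tool_pos']))
E
python3 -c "
from h import *
print(robot.tip_reach,robot.sense()['eef_rot']);to(0,85,150)"
```

```text
17.0 [[-0.    -0.945 -0.328]
 [-0.001 -0.328  0.945]
 [-1.     0.001 -0.   ]]
t 0.7667 ax,right,tip_up -210.11990528600876 -542.3371983073744 151.9893536923014 F ax,right,up -0.22310869852257556 0.2660388519379229 -0.5227159066310545 w -0.10192032171812525 [ 1.029  0.342  1.157 -0.     1.643 -0.877]
shift [   2.181 -209.854 -627.425]
```

Request:
{"fn": "step_arm", "kwargs": {"motion": [[[0,-12,-36],0],[[0,-24,-72],0],[[0,-36,-108],0],[[0,-48,-144],0],[[0,-60,-180],0],[[0,-72,-216],0],[[0,-84,-252],0],[[0,-96,-288],0],[[0,-108,-324],0],[[0,-108,-324],0],[[0,-108,-324],0]]}}

```text
time_s: 1.68
tool_pos: [386.3, 249.4, 318.0]
eef_rot: [[-0.001, -0.946, -0.325], [-0.0, -0.325, 0.946], [-1.0, 0.001, 0.0]]
force: [-0.4, 0.6, -1.6]
grip_width: -0.1
```

Request:
{"fn": "step_arm", "kwargs": {"motion": [[[0,-12,-36],0],[[0,-24,-72],0],[[0,-36,-108],0],[[0,-48,-144],0],[[0,-60,-180],0],[[0,-72,-216],0],[[0,-84,-252],0],[[0,-94,-288],0],[[0,-102,-304],0],[[0,-102,-304],0],[[0,-102,-304],0],[[0,-102,-304],0]]}}

```text
time_s: 2.68
tool_pos: [581.6, -0.9, 318.4]
eef_rot: [[-0.0, -0.944, -0.331], [0.0, -0.331, 0.944], [-1.0, 0.0, 0.001]]
force: [-0.6, -0.3, 0.2]
grip_width: -0.1
```

```bash
python3 -c "
from h import *
to(0,86,55);snap('scene','s1')
a=cv2.imread('pics/s1.png')[60:270,190:350];cv2.imwrite('pics/s1c.png',cv2.resize(a,None,fx=2.8,fy=2.8,interpolation=cv2.INTER_CUBIC))"
```

```text
t 2.6833 ax,right,tip_up 1.5390630316483391 83.35256567231227 152.35985290951248 F ax,right,up -0.6734233148092464 0.042685629247645164 0.18962274999207723 w -0.052503507258720224 [-0.205  0.402  1.064  0.     1.676 -2.114]
shift [97.359  1.532 -2.694]
```

View pics/s1c.png

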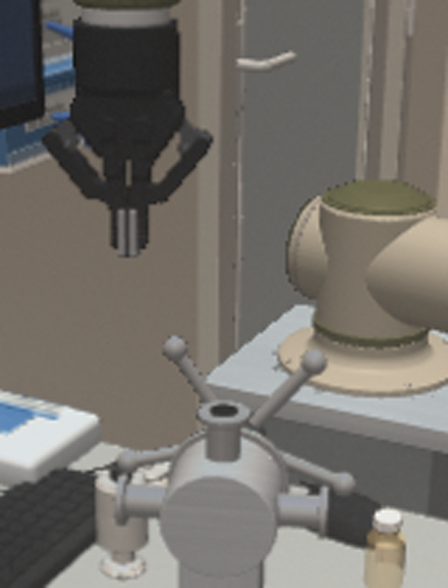

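The closed fingers measure about 30 mm across. The knuckles stick out about 65 mm to each side, roughly 80 mm above the tips. I'll descend to the right of the upper-right ball.

Request:
{"fn": "step_arm", "kwargs": {"motion": [[[15,0,-2],0],[[30,0,-3],0],[[45,1,-3],0],[[60,1,-3],0],[[75,1,-3],0],[[90,1,-3],0],[[90,1,-3],0]]}}

```text
time_s: 3.32
tool_pos: [580.6, -4.2, 226.1]
eef_rot: [[-0.005, -0.943, -0.331], [0.001, -0.331, 0.943], [-1.0, 0.004, 0.003]]
force: [-0.9, -0.7, 0.7]
grip_width: -0.2
```

```bash
python3 -c "
from h import *
here()"
```

```text
t 3.3167 ax,right,tip_up -0.44593334345108615 86.085473807501 60.10646763859506 F ax,right,up -1.127737790774299 0.35408592139667655 0.6773662598860377 w -0.22466350509029667 [-0.211  0.452  1.245  0.     1.449 -2.12 ]
```

Request:
{"fn": "step_arm", "kwargs": {"motion": [[[0,0,8],0],[[-1,0,15],0],[[-3,0,22],0],[[-4,0,28],0],[[-6,0,34],0],[[-7,0,40],0],[[-8,0,46],0],[[-8,0,52],0],[[-8,0,57],0],[[-8,0,62],0]]}}

```text
time_s: 4.15
tool_pos: [561.4, 53.3, 236.2]
eef_rot: [[-0.001, -0.944, -0.33], [0.0, -0.33, 0.944], [-1.0, 0.0, 0.0]]
force: [-0.1, -1.5, 0.7]
grip_width: 0.3
```

```bash
python3 -c "
from h import *
here()"
```

```text
t 4.15 ax,right,tip_up 0.2424106368083896 25.436185876506322 70.1502388436895 F ax,right,up -0.6382548973526425 1.3850700749415665 0.7101803890631095 w 0.2698798730392781 [-0.115  0.414  1.279  0.     1.449 -2.023]
```

Request:
{"fn": "step_arm", "kwargs": {"motion": [[[0,0,8],0],[[0,0,16],0],[[0,0,23],0],[[0,0,29],0],[[2,0,35],0],[[5,0,41],0],[[8,0,47],0],[[11,0,52],0],[[15,0,57],0],[[19,0,61],0],[[19,0,61],0]]}}

```text
time_s: 5.07
tool_pos: [541.0, 111.1, 216.4]
eef_rot: [[-0.002, -0.944, -0.331], [0.0, -0.331, 0.944], [-1.0, 0.001, 0.001]]
force: [0.2, -0.4, 0.8]
grip_width: -0.0
```

```bash
python3 -c "
from h import *
here();snap('scene','s2')
a=cv2.imread('pics/s2.png')[60:270,190:350];cv2.imwrite('pics/s2c.png',cv2.resize(a,None,fx=2.8,fy=2.8,interpolation=cv2.INTER_CUBIC))"
```

```text
t 5.0667 ax,right,tip_up -0.09420148680634922 -35.841953375926145 50.36454439021546 F ax,right,up 0.07432567511469736 0.42681993163362714 0.817945977079038 w -0.01150978198882035 [-0.012  0.41   1.346  0.     1.387 -1.92 ]
```

View pics/s2c.png

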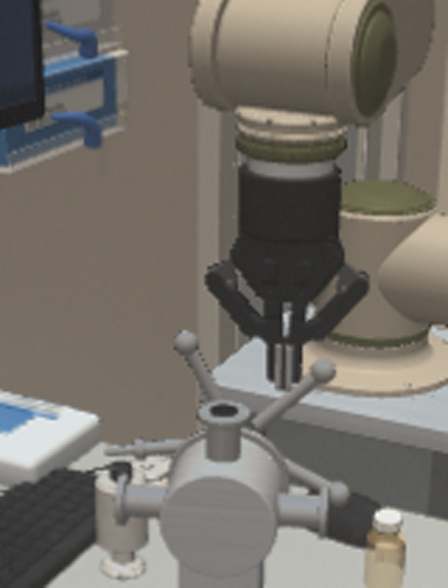

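The wheel turned as intended. The stem now points to the robot's right at (105,450) in the crop, with upper balls at (185,341) and (322,370). I'll measure the angles.

```bash
cat >> h.py <<'E'
def ang(fn,u,v):
    P=plane(fn,u,v,C,AX)-C;r=-P@LY;print('angle',np.degrees(np.arctan2(r,P[2])),'r',np.hypot(r,P[2]))
E
python3 -c "
from h import *
for x,y in[(185,341),(322,370),(340,490),(105,450)]: ang('s2',190+x/2.8,60+y/2.8)"
```

```text
angle 26.578592663191394 r 92.70754208781533
angle -45.41044795990823 r 92.28713034944101
angle -115.11788285838216 r 93.6727243644183
angle 98.56590777989793 r 108.65067328472799
```

Request:
{"fn": "step_arm", "kwargs": {"motion": [[[-20,0,-2],0],[[-45,0,-4],0],[[-70,0,-6],0],[[-80,0,-20],0],[[-80,0,-45],0],[[-80,0,-70],0],[[-80,0,-95],0],[[-80,0,-112],0],[[-60,0,-116],0],[[-40,0,-116],0],[[-20,0,-116],0],[[-11,0,-116],0]]}}

```text
time_s: 6.12
tool_pos: [579.0, 0.6, 225.6]
eef_rot: [[-0.004, -0.944, -0.329], [0.001, -0.329, 0.944], [-1.0, 0.004, 0.002]]
force: [0.5, -0.4, -0.3]
grip_width: -0.1
```

```bash
python3 -c "
from h import *
here()"
```

```text
t 6.1167 ax,right,tip_up -0.41279659255589046 81.01892325575933 59.600936177956214 F ax,right,up 0.2970641135058382 0.5644772061736649 -0.28392450593657426 w -0.09514349885428507 [-0.203  0.45   1.251  0.     1.445 -2.11 ]
```

Request:
{"fn": "step_arm", "kwargs": {"motion": [[[-1,0,9],0],[[-3,0,17],0],[[-4,0,24],0],[[-6,0,31],0],[[-7,0,37],0],[[-8,0,43],0],[[-8,0,49],0],[[-8,0,55],0]]}}

```text
time_s: 6.78
tool_pos: [561.4, 53.4, 236.5]
eef_rot: [[0.0, -0.944, -0.33], [-0.0, -0.33, 0.944], [-1.0, -0.0, -0.0]]
force: [1.3, -1.6, 1.3]
grip_width: 0.1
```

Request:
{"fn": "step_arm", "kwargs": {"motion": [[[0,0,8],0],[[0,0,16],0],[[0,0,23],0],[[0,0,29],0],[[2,0,35],0],[[5,0,41],0],[[8,0,47],0],[[11,0,52],0],[[15,0,57],0],[[19,0,61],0],[[19,0,61],0]]}}

```text
time_s: 7.7
tool_pos: [541.0, 111.1, 216.4]
eef_rot: [[-0.002, -0.944, -0.331], [0.0, -0.331, 0.944], [-1.0, 0.001, 0.001]]
force: [0.1, -0.4, -0.7]
grip_width: -0.2
```

```bash
python3 -c "
from h import *
here()"
```

```text
t 7.7 ax,right,tip_up -0.11129385632915643 -35.80976457238153 50.37559237197894 F ax,right,up -0.037995916777113295 0.40010365143381865 -0.7177698885549083 w -0.1771307473865359 [-0.012  0.41   1.346  0.     1.387 -1.92 ]
```

Request:
{"fn": "step_arm", "kwargs": {"motion": [[[-20,0,-2],0],[[-45,0,-4],0],[[-70,0,-6],0],[[-85,0,-20],0],[[-85,0,-45],0],[[-85,0,-70],0],[[-85,0,-95],0],[[-85,0,-112],0],[[-65,0,-118],0],[[-45,0,-118],0],[[-25,0,-118],0],[[-19,0,-118],0]]}}

```text
time_s: 8.7
tool_pos: [579.4, -1.1, 233.0]
eef_rot: [[-0.006, -0.944, -0.33], [0.001, -0.33, 0.944], [-1.0, 0.005, 0.003]]
force: [0.2, -0.2, -0.7]
grip_width: 0.3
```

Request:
{"fn": "step_arm", "kwargs": {"motion": [[[0,0,8],0],[[0,0,16],0],[[0,0,23],0],[[0,0,29],0],[[0,0,34],0],[[0,0,39],0],[[0,0,43],0],[[0,0,47],0],[[0,0,50],0],[[0,0,52],0],[[0,0,53],0],[[0,0,53],0]]}}

```text
time_s: 9.7
tool_pos: [562.9, 49.1, 236.2]
eef_rot: [[-0.0, -0.944, -0.33], [0.0, -0.33, 0.944], [-1.0, 0.0, 0.0]]
force: [-0.3, -0.8, 0.3]
grip_width: 0.1
```

```bash
python3 -c "
from h import *
here();snap('scene','s3')
a=cv2.imread('pics/s3.png')[160:270,210:330];cv2.imwrite('pics/s3c.png',cv2.resize(a,None,fx=5,fy=5,interpolation=cv2.INTER_CUBIC))"
```

```text
t 9.7 ax,right,tip_up 0.29925820227218713 29.903404965939462 70.23677103763148 F ax,right,up -0.5741810694927341 0.6508179367684841 0.2754776731927833 w 0.10279124340649771 [-0.122  0.416  1.276  0.     1.45  -2.03 ]
```

View pics/s3c.png

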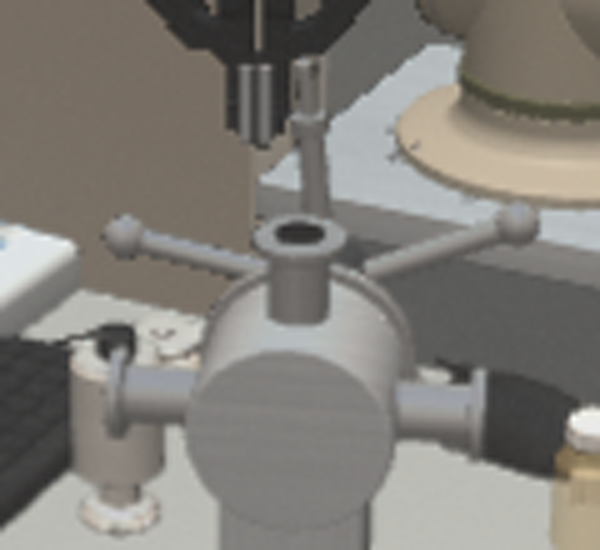

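The stem is nearly upright. In the crop its tip is at (309,60) and the balls are at (123,236) and (517,223). I'll refine the ball centres and measure.

```bash
python3 -c "
from h import *
for x,y in[(123,236),(517,223),(309,60)]: ang('s3',210+x/5,160+y/5)"
```

```text
angle 78.18175879473252 r 92.17044262703627
angle -67.03167273605598 r 92.78069956331466
angle 3.93157595704034 r 107.69741859568916
```

Request:
{"fn": "step_arm", "kwargs": {"motion": [[[0,0,2],0],[[0,0,4],0],[[0,0,5.5],0],[[0,0,7],0],[[0,0,7],0],[[0,0,7],0]]}}

```text
time_s: 10.25
tool_pos: [560.6, 55.8, 236.2]
eef_rot: [[-0.0, -0.944, -0.33], [0.0, -0.33, 0.944], [-1.0, 0.0, 0.0]]
force: [-0.3, -0.8, -0.4]
grip_width: 0.3
```

Request:
{"fn": "step_arm", "kwargs": {"motion": [[[0,0,-5],0],[[0,0,-15],0],[[0,0,-30],0],[[-20,0,-45],0],[[-50,0,-60],0],[[-80,0,-80],0],[[-80,0,-100],0],[[-80,40,-110],0],[[-80,80,-110],0],[[-80,100,-110],0],[[-80,100,-110],0]]}}

```text
time_s: 11.17
tool_pos: [500.0, -83.5, 317.0]
eef_rot: [[-0.0, -0.945, -0.327], [-0.001, -0.327, 0.945], [-1.0, 0.0, -0.0]]
force: [-0.4, 0.5, 0.5]
grip_width: 0.3
```

```bash
python3 -c "
from h import *
here();snap('scene','s4');snap('top','t4')
a=cv2.imread('pics/s4.png')[160:270,210:310];b=cv2.imread('pics/t4.png')[130:240,230:350]
f=lambda i:cv2.resize(i,None,fx=3.6,fy=3.6,interpolation=cv2.INTER_CUBIC)
cv2.imwrite('pics/c4.png',np.hstack([f(a),f(b)]))"
```

```text
t 11.1667 ax,right,tip_up -102.59258410021656 134.62127440012034 150.95380291992285 F ax,right,up -0.16272728042298276 -0.6083472449761956 0.47735038282137593 w 0.25069325623224914 [-0.399  0.262  1.276 -0.001  1.604 -2.303]
```

View pics/c4.png

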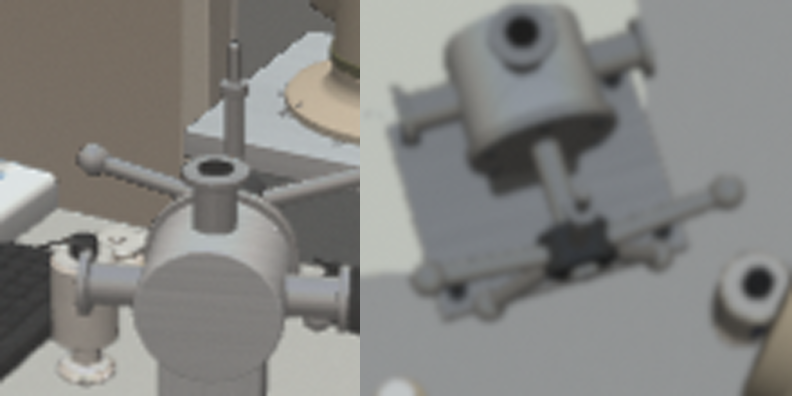

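The stem now looks upright in both views, with its tip at (236,42) in the left half. The crop cut off the right ball, so I'll overlay the predicted upright positions on a wider crop.

```bash
python3 -c "
from h import *
ang('s4',210+236/3.6,160+42/3.6);ang('s4',210+93/3.6,160+158/3.6)
k=3.6
for x,y in[(727,191),(430,278)]: ang('t4',230+(x-360)/k,130+y/k)
p,e=tri(('s4',210+236/k,160+42/k),('t4',230+(582-360)/k,130+208/k));d=p-C;print('tip',d@AX,-d@LY,d[2],e)
p1,e1=tri(('s4',210+93/k,160+158/k),('t4',230+(727-360)/k,130+191/k));d=p1-C;print('b',d@AX,-d@LY,d[2],e1)
a=cv2.imread('pics/s4.png')[160:225,220:330];a=cv2.resize(a,None,fx=7,fy=7,interpolation=cv2.INTER_CUBIC)
cv2.imwrite('pics/c5.png',a)"
```

```text
angle -0.36843316677065757 r 108.64941881786935
angle 72.6660277030253 r 91.38252324816958
angle 73.6182609794103 r 92.35894057308602
angle -72.20390165468565 r 90.16457556199892
tip -7.284926255255268 -0.5843279028730821 105.84457614453399 [np.float64(0.5897562501483853), np.float64(0.58975625014847)]
b -0.36189640521000194 87.84467346218983 27.149346433396033 [np.float64(0.5474333649237325), np.float64(0.5474333649238441)]
```

View pics/c5.png

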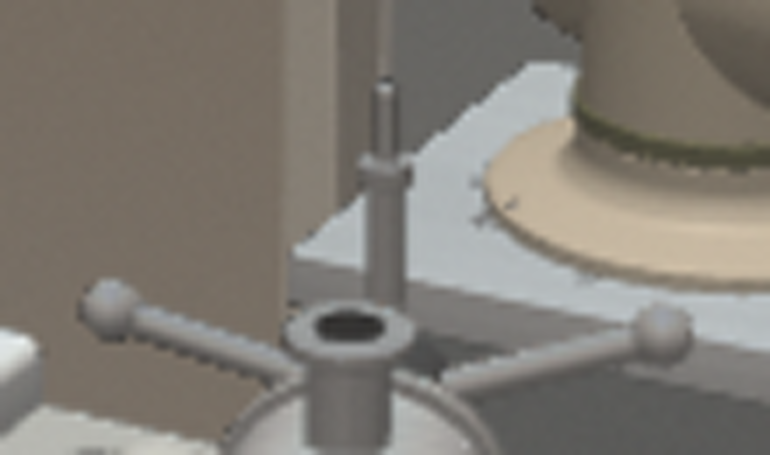

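```bash
python3 -c "
from h import *
for x,y in[(110,308),(662,334),(386,85),(386,165)]: ang('s4',220+x/7,160+y/7)
here()"
```

```text
angle 72.89073104495526 r 91.56014559944468
angle -71.9317554471179 r 92.96486215286083
angle 0.09232114041069361 r 107.51068160001775
angle -0.1637484237204039 r 81.10111390416726
t 11.2667 ax,right,tip_up -99.79731743256912 134.52078088740953 150.72749022733882 F ax,right,up 0.5418251787210921 0.7562742735419836 -0.31758125139718846 w -0.2575640322812414 [-0.396  0.266  1.271  0.     1.604 -2.301]
```

The stem is within about 0.5° of upright, the robot is clear, and the arm is still. I'm handing in.

```bash
python3 -c "
from bench import robot
print(robot.hand_in())"
```

```text
the job is handed in; nothing more can be done
None
```

The valve is set to its upper port: the stem points straight up, within about 0.5°. I turned the wheel roughly 177° counter-clockwise, seen from the robot. I pushed with closed fingers only, on two ball spokes in turn and then on the stem itself, and never gripped the wheel.

- **Stem angle:** In the last scene picture the stem tip reads +0.1° and the collar −0.2°. The two upper balls read +72.9° and −71.9°, against ±72° expected. The top view agreed less closely, at +73.6° and −72.2°. A crossing of both views put the stem tip 0.6 mm off laterally and 7 mm towards the robot. I put that down to a poorly defined pixel in the top view.
- **Forces and clearance:** The force readings at the end of each move stayed under about 2.5 N. The arm finished clear of the wheel, 11 s into the 72 s allowed.
- **Other things on the bench:** The fingers stayed well above them. The gauge looked undisturbed in the last pictures; I did not measure the other things again.

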